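Clear the bottle out of the sample case, pack the tube and shut the lid

TASK

The small sample case is to go off with the capped tube, but somebody has parked a bottle in it. First lift the bottle out and stand it upright on the bench, clear of the case; then lay the tube flat on the floor of the case, and at last close the lid completely. Set both things down rather than dropping them, do not tip the bottle over, and leave the pen and the beaker where they are.

Things in the scene. Friction and masses are not known exactly. Their poses are not given: they have to be found in the camera images.
- case: Low grey plastic case, open at the top, held firmly to the bench by its feet: 140 mm deep (x), 128 mm wide (y), rim 40 mm high, walls and floor 4 mm thick, so 132 (x) x 120 (y) mm inside and 36 mm deep. Origin at the centre of its underside; x points from its front to its hinged rear side, y along the hinge, z up.
- case_lid (a joint): Angle of the case's grey lid in rad: 0 is shut flat on the rim, 1.57 stands upright, 1.9 is the stop leaning back. The lid is a 6 mm plate of 100 g, 140 x 128 mm, hinged along the rear (+x) rim of the case; its upper face lies 7 mm above the hinge line when shut. The hinge is stiff: the lid stays at any angle and must be pushed all the way (about 0.12 N m; 1 to 2 N near the front edge). No latch.
- lid_hinge (a point): Middle of the lid's hinge line: on the case, 70 mm behind its centre and 40 mm above its underside.
- lid_edge (a point): Middle of the lid's free edge (front edge when shut), 140 mm from the hinge line; a 50 mm wide thumb lip reaches 8 mm farther.
- bottle: Small round glass laboratory bottle with a screw cap, standing in the case at the start: 105 mm high, body 56 mm in diameter with a sloping shoulder, cap 40 mm in diameter taking up the top 17 mm, 0.13 to 0.25 kg. Origin at the centre of its underside, z up through the cap. Best grasped by the cap, from above.
- tube: Capped conical tube lying on the bench: 115 mm long (its y; cap at one end), 19 mm wide (x) and 19 mm high, 20 g; does not roll. Origin at the middle of its underside. It fits the case lengthwise from front to rear.
- tube_mid (a point): Centre of the tube, 9.5 mm above its underside.
- pen: Marker pen lying on the bench like the tube, to be left alone: 135 mm long (y), 17 mm wide, 16 mm high. Origin at the middle of its underside. Tube and pen may have changed places.
- beaker: Small beaker, 54 mm in diameter, 70 mm high, standing behind the case; to be left alone. Origin at the centre of its underside.
- free_spot (a point): A point on the bench top to the right of the case, about 70 mm from the bench's right edge, where the bench is kept free: one place where the bottle can stand (any other free place will do).
- centrifuge_corner (a point): Nearest right-hand foot corner, at bench height, of the big fixed centrifuge on the left: it fills the bench from here 300 mm to the left and to the rear, 250 mm high, with its own open lid rising higher farther back. Go round or over it.
Not all that is in view belongs to the job. What is shaped like the bottle but red is not meant.

How it is judged:
By the outcome, as a careful person would: the job done as asked, in the order asked, and still so for the second after the job is handed in, with the robot touching nothing.
It also fails if it takes over 67 s, if anything falls off the work surface, if the arm or the gripper's body presses on something with over 40 N, if the wrist force passes 120 N, or if a joint passes its speed limit or range.

ROBOT

A 6-joint arm with a two-finger parallel gripper is mounted at the origin on a cart in front of the work surface, level with it; the furniture and walls round the work are solid. World frame = base frame: x ahead of the robot, y to its left, z up, the work surface at z = 0. Lengths are in m, angles in rad, forces in N, time in s.
With the tool pointing down it reaches from about 0.375 to 0.9 m from the base axis. Payload 3.1 kg.
Tool frame: the origin (TCP) lies at the very end of the fingers, on their centre line; the grasp point (between the pads) lies 19 mm behind it (manip.pinch_z is the distance from the TCP to the grasp point, in m); z points along the fingers, y is the line along which they close (so a half turn about z gives the same grasp; the last joint's range is limited). The gripper opens to 85 mm and grips with 20 to 120 N. Pads are 22 mm wide; open, the fingers measure 114 mm over their backs; the gripper's body (76 mm by 85 mm) begins 54 mm behind the grasp point. The pads swing forward as they close: fully open they stand 13 mm farther back than shut.
Start: joints at [1.101, 0.527, 1.433, -0, 1.181, -0.178], TCP at [0.179, 0.599, 0.231] pointing down, gripper open.
Joint ranges: [-3.08, 3.08], [-0.75, 2.2], [0.22, 2.44], [-1.43, 4.57], [0, 2.65], [-2.85, 2.85]. Speed limits (rad/s): [2.79, 2.79, 3.14, 3.14, 3.14, 3.14].

INTERFACE

Orientations are given as a unit quaternion [x, y, z, w].
In Python, from station import manip gives the robot as it stands.
- The arm moves only by the tool servo_tool, never from a script. Its argument "commands" is one flat list of numbers, 7 for each row, row after row: the shift along the tool's x, y, z each as a share of 500 mm, from -1 to 1, then the turn, a rotation vector about the tool's x, y, z each as a share of 360 degrees, from -1 to 1, then the opening, from -1 (shut) to 1 (fully open). In form: [dx, dy, dz, rx, ry, rz, claw, dx, dy, dz, rx, ry, rz, claw, ...]. A call has 1 to 12 rows; each row shifts and turns the commanded pose from where the row before left it, along the tool's axes as they then stand; what a row does not reach is not made up. A row lasts 1/12 s, in which the tool goes at most 41.7 mm and 7.16 degrees, less where a joint would pass 70% of its speed; a pose out of reach is approached as far as the arm can. A call with a number of a shift or a turn outside -1 to 1 is refused whole. A call with a gripper value outside its range is refused whole. The fingers move at their own pace and stop on an object; "force" is the grip in N (left out, the last holds). Time passes only in rows, so rows that do not move let the fingers close. It gives the time, the measured TCP pose, the force, the opening and the grip force at its end, in the units of the state.
- manip.sense(): the state, without advancing time (a new reading comes with each control period).
- manip.snapshot(name): name is "side" or "top" or "wrist"; returns a dict with "img" (420x560x3 uint8, red, green, blue), "mtx" (3x3 intrinsics, pixels), "distortion" ([k1, k2, p1, p2, k3] as OpenCV has them; the pictures are not rectified), "world_to_cam" (4x4, takes a point from world to camera coordinates). Camera axes: x right, y up, looking along -z (the intrinsics and any distortion apply to the point x, -y, -z); pixel columns grow to the right and rows downward; lengths in m; the calibration is good to about 2 mm. A picture is of the moment at which its call begins. There is no depth.
- manip.sign_off(): hands the job in; it is judged then, once.
Trained networks look in a picture, given as the dict that the camera call returned (one of the last four; its "shot" number tells which), for a name from the list of things; names that differ only in an ending like _2 or _b are one class to them, and where a whole thing is asked for, a point or a joint stands for the part that bears it (a point fixed in the world has none). Each returns a list of dicts, best first, with "conf" (0 to 1); they miss things now and then, are a little off and sometimes report something else, mostly with a low value. They report only what shows in the picture. A call takes as long as a camera call. They do not tell look-alikes from the thing itself.
- manip.look_for(picture, query): "box" ([left, top, width, height] in pixels, round what is visible of it).
- manip.silhouettes(picture, query): "pixels" (420x560 bool, what is visible of it) and "box" ([left, top, width, height] in pixels, round what is visible of it).
The state is a dict: "t": time; "q": joint angles; "qd": joint speeds; "tau": joint torques, N m; "tcp_pos": TCP position; "tool_rot": TCP orientation; "force": force on the tool from outside, world axes, zero at the start; "ft_torque": the same for the moment, N m; "finger_gap": opening from 0.0 (shut) to 1.0 (fully open); "gripper_force": force on a finger pad.
Only numpy, scipy, OpenCV 4.12 (cv2) and the standard library are available. Lean on these libraries where they do the work, as an engineer would, in place of code of your own. Each camera call takes 0.05 s, during which the arm holds its last target. There are 200 camera calls.

## Working session

There is one attempt and no reset: what is moved stays moved. The work goes in short steps, Python scripts to look and compute and a tool call to move; the robot and the scene stay as the last step left them, time stands still between calls to the robot, and variables do not carry over. Pictures are saved under pics/ and viewed, at most 10 in all, crops included, and the job is handed in when it is done.

Besides the shell and the picture viewer there is one more tool, called after "Call:" as name(argument=value, ...), one argument or row to a line, values as JSON. servo_tool: Moves the arm, as the interface text tells. Its arguments: {"type":"object","properties":{"commands":{"type":"array"},"force":{"type":"number"}},"required":["commands"]}

```bash
mkdir -p pics; ls
cat > h.py <<'E'
import numpy as np, cv2
from station import manip
def snap(n):
    return manip.snapshot(n)
def ray(p,uv):
    K=np.array(p["mtx"],float);d=np.array(p["distortion"],float);T=np.array(p["world_to_cam"],float)
    u=cv2.undistortPoints(np.array(uv,float).reshape(-1,1,2),K,d).reshape(-1,2)
    D=np.c_[u[:,0],-u[:,1],-np.ones(len(u))]
    R=T[:3,:3];o=-R.T@T[:3,3]
    return o,D@R
def onz(p,uv,z):
    o,D=ray(p,uv); s=(z-o[2])/D[:,2]
    return o+D*s[:,None]
def proj(p,X):
    K=np.array(p["mtx"],float);d=np.array(p["distortion"],float);T=np.array(p["world_to_cam"],float)
    c=np.atleast_2d(X)@T[:3,:3].T+T[:3,3]; c=c*[1,-1,-1]
    return cv2.projectPoints(c,np.zeros(3),np.zeros(3),K,d)[0].reshape(-1,2)
def save(p,n,crop=None,f=1):
    im=p["img"][:,:,::-1]
    if crop: l,t,w,h=crop; im=im[t:t+h,l:l+w]
    cv2.imwrite("pics/"+n,cv2.resize(im,None,fx=f,fy=f,interpolation=cv2.INTER_CUBIC))
E
python3 - <<'E'
from h import *
np.set_printoptions(precision=3,suppress=True)
for n in ("top","side"):
    p=snap(n); save(p,n+"0.png",f=1.4)
    T=np.array(p["world_to_cam"]);print(n,-T[:3,:3].T@T[:3,3])
    for q in ["case","bottle","tube","pen","beaker","case_lid"]:
        for r in manip.silhouettes(p,q)[:3]:
            m=r["pixels"];v,u=np.nonzero(m);
            rc=cv2.minAreaRect(np.c_[u,v].astype(np.float32))
            print(n,q,round(r["conf"],2),r["box"],[u.mean(),v.mean()],rc, onz(p,[rc[0]],0.01)[0])
print(manip.sense())
E
```

```text
pics
top [ 0.498 -0.124  1.089]
top case 0.7 [233.8, 161.7, 72.5, 87.8] [np.float64(272.11306901615274), np.float64(205.56954059156703)] ((270.9450378417969, 207.19178771972656), (85.07112121582031, 70.09916687011719), 88.63607025146484) [ 0.581 -0.104  0.01 ]
top bottle 0.7 [326.0, 158.8, 27.0, 29.7] [np.float64(338.55357142857144), np.float64(173.32954545454547)] ((338.0000305175781, 173.0), (25.455841064453125, 28.284271240234375), 45.0) [ 0.658 -0.246  0.01 ]
top bottle 0.65 [259.7, 203.8, 23.6, 22.2] [np.float64(272.6626916524702), np.float64(214.48892674616695)] ((272.0, 214.5), (27.0, 26.0), 90.0) [ 0.566 -0.107  0.01 ]
top tube 0.77 [354.1, 248.4, 53.6, 17.1] [np.float64(383.44235294117647), np.float64(255.39764705882354)] ((382.0467529296875, 255.25291442871094), (54.26911544799805, 8.982473373413086), 3.5763344764709473) [ 0.485 -0.342  0.01 ]
top pen 0.78 [263.3, 280.8, 59.4, 12.5] [np.float64(293.1162790697674), np.float64(286.56976744186045)] ((292.52288818359375, 286.59527587890625), (8.147822380065918, 61.18553161621094), 87.79740142822266) [ 0.415 -0.154  0.01 ]
top b
[... 1471 characters left out ...]
2773) [ 0.721 -0.034  0.01 ]
side case_lid 0.84 [283.5, 181.4, 37.4, 67.9] [np.float64(300.70533141210376), np.float64(213.04682997118155)] ((300.0677185058594, 214.24237060546875), (29.274259567260742, 74.8707504272461), 7.594643592834473) [ 0.578 -0.015  0.01 ]
{'t': 0.7, 'q': array([ 1.102,  0.527,  1.433,  0.   ,  1.181, -0.178]), 'qd': array([-0.001, -0.001, -0.001,  0.001, -0.   , -0.001]), 'tau': array([ -0.001, -44.217, -17.838,  -0.   ,   0.001,   0.   ]), 'tcp_pos': array([0.179, 0.599, 0.231]), 'tool_rot': array([0.145, 0.989, 0.   , 0.   ]), 'force': array([0.416, 0.013, 0.171]), 'ft_torque': array([ 0.011, -0.03 , -0.015]), 'gripper_force': 0.0, 'finger_gap': 0.9987985473315933}
```

View pics/top0.png

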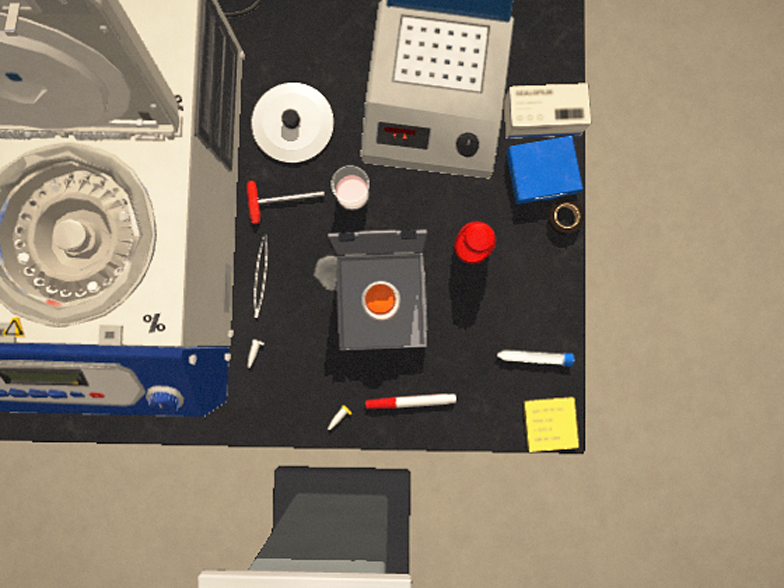

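View pics/side0.png

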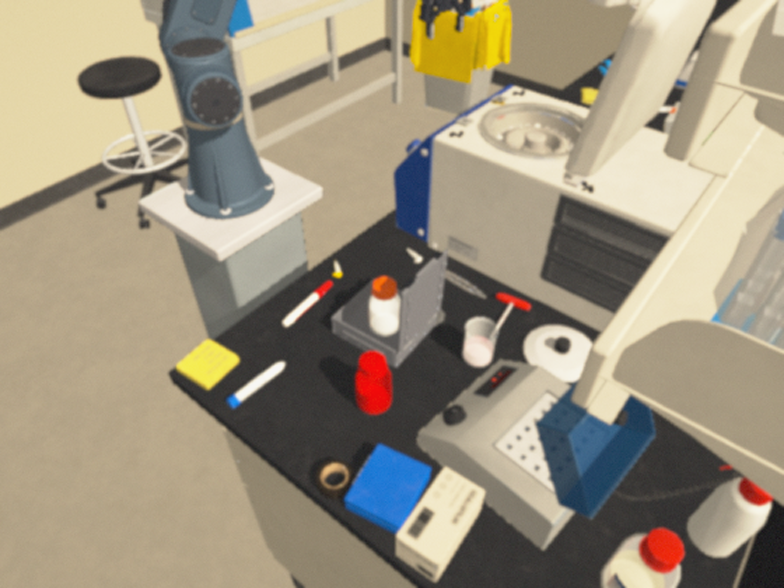

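The picture shows these candidates, in original top-image pixels:
- **Bottle:** orange-capped bottle in the case at (272,214), and a red look-alike at (338,173). The orange-capped one is the bottle meant.
- **Tube or pen:** white, tapered, blue-capped at (383,255), and white, red-capped at (293,286). The blue one is shorter (54 px against 61 px) and conical, so it should be the tube.

I'll confirm both in a crop.

Run:
```python
from h import *
np.set_printoptions(precision=4,suppress=True)
p=snap("top"); save(p,"crop1.png",(225,150,195,150),4)
C=np.array([[341,349],[426,347]])/1.4
print("front rim",onz(p,C,0.04)); print("rear rim",onz(p,np.array([[338,255],[425,250]])/1.4,0.04)); 
print("lid top at z.18",onz(p,np.array([[330,233],[426,231]])/1.4,0.18))
print("cap",onz(p,np.array([[380,299]])/1.4,0.109))
m=[r for r in manip.silhouettes(p,"bottle") if r["box"][0]<300][0]
print(m["box"])
for q,z in(("tube",.0095),("pen",.008)):
    r=manip.silhouettes(p,q)[0]; v,u=np.nonzero(r["pixels"]); W=onz(p,np.c_[u,v],z)[:,:2]
    rc=cv2.minAreaRect((W*1000).astype(np.float32)); print(q,rc)
print("corner",onz(p,np.array([[230,400],[205,417],[585,450],[585,250]])/1.4,0))
```

```text
front rim [[ 0.4911 -0.0505  0.04  ]
 [ 0.4968 -0.1752  0.04  ]]
rear rim [[ 0.6298 -0.0421  0.04  ]
 [ 0.6403 -0.1709  0.04  ]]
lid top at z.18 [[ 0.6405 -0.0418  0.18  ]
 [ 0.646  -0.1654  0.18  ]]
cap [[ 0.5614 -0.1071  0.109 ]]
[256.8, 202.3, 24.3, 25.6]
tube ((484.1494140625, -341.9301452636719), (115.51509857177734, 17.849285125732422), 87.51605987548828)
pen ((414.1257019042969, -154.66152954101562), (17.90025520324707, 131.26783752441406), 4.896690845489502)
corner [[ 0.41    0.1182  0.    ]
 [ 0.3836  0.155   0.    ]
 [ 0.3462 -0.4216  0.    ]
 [ 0.6518 -0.4206  0.    ]]
```

View pics/crop1.png

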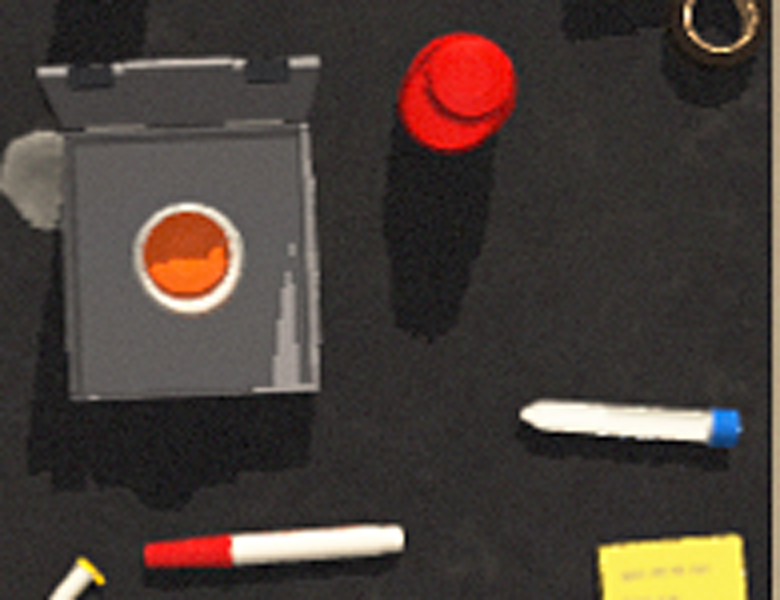

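The crop confirms both. The bottle is the orange-capped one in the case, at crop (188,255). The tube is the conical blue-capped one at crop (630,425). The pen is the red and white one. Next I rise and travel over to the bottle.

Call:
servo_tool(
  commands=[0,0,-0.08,0,0,-0.0155,1,0,0,-0.08,0,0,-0.0155,1,0,0,-0.08,0,0,-0.0154,1,-0.038,-0.07,0,0,0,0,1,-0.038,-0.07,0,0,0,0,1,-0.038,-0.07,0,0,0,0,1,-0.038,-0.07,0,0,0,0,1,-0.038,-0.07,0,0,0,0,1,-0.038,-0.07,0,0,0,0,1,-0.038,-0.07,0,0,0,0,1,-0.038,-0.07,0,0,0,0,1,-0.038,-0.07,0,0,0,0,1],
  force=40,
)

```text
t: 1.9
tcp_pos: [0.3508, 0.2821, 0.3516]
tool_rot: [-0.001, 1.0, 0.0, 0.0]
force: [0.4, -0.2, 0.5]
finger_gap: 1.0
gripper_force: 0.0
```

Call:
servo_tool(
  commands=[-0.038,-0.07,0,0,0,0,1,-0.038,-0.07,0,0,0,0,1,-0.038,-0.07,0,0,0,0,1,-0.038,-0.07,0,0,0,0,1,-0.038,-0.07,0,0,0,0,1,-0.038,-0.07,0,0,0,0,1,-0.038,-0.07,0,0,0,0,1,-0.038,-0.07,0,0,0,0,1,-0.038,-0.07,0,0,0,0,1,-0.038,-0.07,0,0,0,0,1,0,0,0,0,0,0,1],
)

```text
t: 2.82
tcp_pos: [0.5443, -0.0728, 0.3511]
tool_rot: [0.003, 1.0, -0.002, 0.002]
force: [1.5, 0.4, 0.3]
finger_gap: 1.003
gripper_force: 0.0
```

Run:
```python
from h import *
np.set_printoptions(precision=4,suppress=True)
p=snap("wrist"); save(p,"w1.png")
print(manip.sense()["tcp_pos"])
for r in manip.silhouettes(p,"bottle")[:2]:
    v,u=np.nonzero(r["pixels"]);print(r["conf"],r["box"])
hsv=cv2.cvtColor(p["img"],cv2.COLOR_RGB2HSV)
m=((hsv[...,0]>5)&(hsv[...,0]<20)&(hsv[...,1]>170)&(hsv[...,2]>60)).astype(np.uint8)
n,l,st,c=cv2.connectedComponentsWithStats(m); i=1+np.argmax(st[1:,4]);print(st[i],c[i],onz(p,[c[i]],.105))
```

```text
[ 0.5422 -0.0695  0.3508]
0.63 [142.1, 212.9, 51.7, 54.5]
0.6 [238.7, 153.6, 39.7, 48.3]
[242 168  31  34 824] [256.7973 184.5085] [[ 0.5603 -0.1043  0.105 ]]
```

View pics/w1.png

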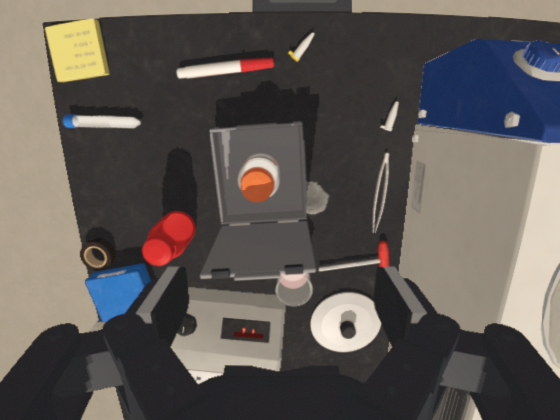

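The wrist view shows the bottle cap at (257,184) in the case, with the lid behind it. The cap works out at about (0.561, −0.106). I move over it, descend and grip.

Call:
servo_tool(
  commands=[-0.038,-0.073,0,0,0,0,1,0,0,-0.0,0,0,0,1,0,0,0.08,0,0,0,1,0,0,0.08,0,0,0,1,0,0,0.08,0,0,0,1,0,0,0.08,0,0,0,1,0,0,0.08,0,0,0,1,0,0,0.08,0,0,0,1,0,0,0.03,0,0,0,1,0,0,0.02,0,0,0,1,0,0,0,0,0,0,1,0,0,0,0,0,0,1],
)

```text
t: 3.92
tcp_pos: [0.5602, -0.1018, 0.0871]
tool_rot: [-0.001, 1.0, -0.0, 0.0]
force: [0.9, 0.5, -0.6]
finger_gap: 1.002
gripper_force: 0.0
```

Call:
servo_tool(
  commands=[0,0,0,0,0,0,-1,0,0,0,0,0,0,-1,0,0,0,0,0,0,-1,0,0,0,0,0,0,-1,0,0,0,0,0,0,-1,0,0,0,0,0,0,-1,0,0,0,0,0,0,-1,0,0,0,0,0,0,-1],
)

```text
t: 4.58
tcp_pos: [0.5608, -0.1028, 0.0878]
tool_rot: [-0.0, 1.0, -0.0, 0.002]
force: [-0.1, -0.4, 6.7]
finger_gap: 0.45
gripper_force: 39.7
```

Call:
servo_tool(
  commands=[0,0,-0.02,0,0,0,-1,0,0,-0.06,0,0,0,-1,0,0,-0.08,0,0,0,-1,0,0,-0.08,0,0,0,-1,0,0,-0.08,0,0,0,-1,0,0,0,0,0,0,-1,0,0,0,0,0,0,-1],
)

```text
t: 5.17
tcp_pos: [0.5609, -0.103, 0.2495]
tool_rot: [-0.0, 1.0, -0.001, 0.003]
force: [-0.2, -0.7, -1.9]
finger_gap: 0.45
gripper_force: 40.9
```

Call:
servo_tool(
  commands=[-0.006,-0.034,0,0,0,0,-1,-0.011,-0.06,0,0,0,0,-1,-0.011,-0.06,0,0,0,0,-1,-0.011,-0.06,0,0,0,0,-1,-0.011,-0.06,0,0,0,0,-1,-0.011,-0.06,0,0,0,0,-1,-0.011,-0.06,0,0,0,0,-1,-0.006,-0.06,0,0,0,0,-1,-0.003,-0.03,0,0,0,0,-1,0,0,0,0,0,0,-1,0,0,0,0,0,0,-1],
)

```text
t: 6.08
tcp_pos: [0.5991, -0.3439, 0.244]
tool_rot: [0.0, 1.0, 0.002, -0.002]
force: [0.2, 0.4, -2.4]
finger_gap: 0.447
gripper_force: 41.0
```

Run:
```python
from h import *
np.set_printoptions(precision=4,suppress=True)
s=manip.sense();print(s["tcp_pos"],s["force"],s["finger_gap"])
p=snap("side"); save(p,"s2.png",(130,130,250,190),3)
```

```text
[ 0.5991 -0.3439  0.244 ] [ 0.2425  0.3797 -2.3762] 0.44705478948817595
```

View pics/s2.png

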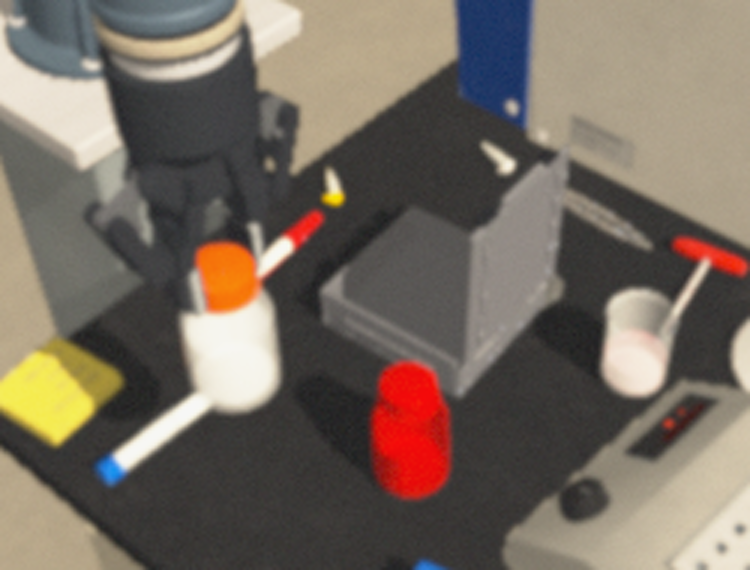

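The bottle hangs upright at crop (230,330) over a clear patch, and the case is empty. I lower it.

Call:
servo_tool(
  commands=[0,0,0.04,0,0,0,-1,0,0,0.07,0,0,0,-1,0,0,0.07,0,0,0,-1,0,0,0.06,0,0,0,-1,0,0,0.04,0,0,0,-1,0,0,0.02,0,0,0,-1,0,0,0.008,0,0,0,-1,0,0,0.004,0,0,0,-1,0,0,0.002,0,0,0,-1,0,0,0,0,0,0,-1],
)

```text
t: 6.97
tcp_pos: [0.6014, -0.3448, 0.091]
tool_rot: [-0.001, 1.0, -0.001, 0.001]
force: [0.3, -0.1, -1.5]
finger_gap: 0.45
gripper_force: 41.0
```

Call:
servo_tool(
  commands=[0,0,0.002,0,0,0,-1,0,0,0.002,0,0,0,-1,0,0,0.0,0,0,0,-1],
)

```text
t: 7.22
tcp_pos: [0.6005, -0.3447, 0.088]
tool_rot: [-0.0, 1.0, -0.0, 0.0]
force: [1.1, 0.2, -1.2]
finger_gap: 0.452
gripper_force: 41.0
```

Call:
servo_tool(
  commands=[0,0,0.004,0,0,0,-1,0,0,0.004,0,0,0,-1,0,0,0,0,0,0,-1],
)

```text
t: 7.47
tcp_pos: [0.6009, -0.3448, 0.084]
tool_rot: [-0.0, 1.0, -0.0, 0.001]
force: [0.3, -0.6, 2.3]
finger_gap: 0.449
gripper_force: 41.3
```

Contact. I release and rise.

Call:
servo_tool(
  commands=[0,0,0,0,0,0,0.1,0,0,0,0,0,0,0.4,0,0,0,0,0,0,0.7,0,0,0,0,0,0,1,0,0,0,0,0,0,1,0,0,0,0,0,0,1,0,0,-0.03,0,0,0,1,0,0,-0.08,0,0,0,1,0,0,-0.08,0,0,0,1,0,0,-0.08,0,0,0,1,0,0,-0.08,0,0,0,1,0,0,0,0,0,0,1],
)

```text
t: 8.47
tcp_pos: [0.6045, -0.3475, 0.2691]
tool_rot: [-0.001, 1.0, -0.006, 0.007]
force: [1.5, -1.1, 1.3]
finger_gap: 0.999
gripper_force: 0.0
```

Run:
```python
from h import *
np.set_printoptions(precision=4,suppress=True)
s=manip.sense();print(s["tcp_pos"],s["q"])
p=snap("top")
for q,z in(("tube",.0095),):
  for r in manip.silhouettes(p,q)[:2]:
    v,u=np.nonzero(r["pixels"]); W=onz(p,np.c_[u,v],z)[:,:2]
    print(r["conf"],r["box"],cv2.minAreaRect((W*1000).astype(np.float32)))
p=snap("wrist")
for r in manip.silhouettes(p,"tube")[:2]:
    v,u=np.nonzero(r["pixels"]); W=onz(p,np.c_[u,v],.0095)[:,:2]
    print(r["conf"],r["box"],cv2.minAreaRect((W*1000).astype(np.float32)))
for r in manip.look_for(p,"bottle")[:3]: print(r)
```

```text
[ 0.6045 -0.3475  0.2691] [-0.6817  0.5875  1.2061  0.0001  1.3288 -2.2535]
0.64 [236.1, 166.3, 67.7, 83.8] ((582.3777465820312, -102.03069305419922), (183.72900390625, 149.89073181152344), 1.3861092329025269)
0.71 [234.4, 58.1, 101.8, 20.9] ((484.2461242675781, -340.41839599609375), (115.2763442993164, 19.554012298583984), 88.44998931884766)
{'box': [341.0, 190.4, 60.1, 67.0], 'conf': 0.79}
{'box': [433.2, 201.6, 126.8, 69.9], 'conf': 0.31}
```

Call:
servo_tool(
  commands=[0.078,0.004,0,0,0,0,1,0.078,0.004,0,0,0,0,1,0.078,0.002,0,0,0,0,1,0,0,0,0,0,0.0196,0.2,0,0,0,0,0,0.0196,0.2,0,0,0,0,0,0.0196,0.2,0,0,0,0,0,0.0196,0.2,0,0,0,0,0,0.0196,0.2,0,0,0,0,0,0.0196,0.2,0,0,0,0,0,0.0196,0.2,0,0,0,0,0,0.0196,0.2,0,0,0,0,0,0.0196,0.2],
)

```text
t: 9.72
tcp_pos: [0.4825, -0.3387, 0.256]
tool_rot: [0.529, 0.849, 0.001, -0.002]
force: [0.3, 0.0, -0.7]
finger_gap: 0.598
gripper_force: 0.0
```

Call:
servo_tool(
  commands=[0,0,0,0,0,0.0196,0.2,0,0,0,0,0,0.0196,0.2,0,0,0,0,0,0.0196,0.2,0,0,0,0,0,0.0196,0.2,0,0,0,0,0,0,0.2,0,0,0,0,0,0,0.2],
)

```text
t: 10.22
tcp_pos: [0.4827, -0.3389, 0.2566]
tool_rot: [0.716, 0.698, -0.0, -0.002]
force: [0.2, 0.9, 0.0]
finger_gap: 0.6
gripper_force: 0.0
```

```bash
cat > rel.py <<'E'
from h import *
from scipy.spatial.transform import Rotation as R
import sys
np.set_printoptions(precision=4,suppress=True)
x,y,z,yaw=map(float,sys.argv[1:5])  # target TCP, yaw (deg) of tool y
s=manip.sense();Rm=R.from_quat(s["tool_rot"]);M=Rm.as_matrix()
print("now",s["tcp_pos"],"yaw",np.degrees(np.arctan2(M[1,1],M[0,1])),"tilt",M[:,2],"q",s["q"],"F",s["force"])
print("shift shares",M.T@(np.array([x,y,z])-s["tcp_pos"])/.5)
t=np.radians(yaw);G=np.c_[[-np.sin(t),np.cos(t),0],[np.cos(t),np.sin(t),0],[0,0,-1]];G[:,0]=np.cross(G[:,1],G[:,2])
print("turn shares",(Rm.inv()*R.from_matrix(G)).as_rotvec()/2/np.pi)
E
python3 rel.py .484 -.341 .27 -2
```

```text
now [ 0.4827 -0.3389  0.2566] yaw -1.5090741543876938 tilt [-0.0025  0.0025 -1.    ] q [-0.8015  0.4534  1.492  -0.      1.1997 -0.7751] F [0.1541 0.9218 0.022 ]
shift shares [-0.004   0.0026 -0.0268]
turn shares [-0.0004 -0.0004  0.0014]
```

Call:
servo_tool(
  commands=[-0.004,0.0026,0.08,0,0,0.0014,0.2,0,0,0.08,0,0,0,0.2,0,0,0.08,0,0,0,0.2,0,0,0.08,0,0,0,0.2,0,0,0.08,0,0,0,0.2,0,0,0.06,0,0,0,0.2,0,0,0.03,0,0,0,0.2,0,0,0.01,0,0,0,0.2,0,0,0,0,0,0,0.2,0,0,0,0,0,0,0.2],
  force=25,
)

```text
t: 11.05
tcp_pos: [0.4849, -0.3419, 0.0086]
tool_rot: [0.72, 0.694, 0.0, 0.0]
force: [0.8, 0.4, 0.1]
finger_gap: 0.599
gripper_force: 0.0
```

Call:
servo_tool(
  commands=[0,0,0.008,0,0,0,0.2,0,0,0.002,0,0,0,0.2,0,0,0,0,0,0,-1,0,0,0,0,0,0,-1,0,0,0,0,0,0,-1,0,0,0,0,0,0,-1,0,0,0,0,0,0,-1,0,0,0,0,0,0,-1,0,0,0,0,0,0,-1],
)

```text
t: 11.8
tcp_pos: [0.485, -0.342, 0.0041]
tool_rot: [0.72, 0.693, 0.0, 0.001]
force: [0.3, -0.1, 5.7]
finger_gap: 0.206
gripper_force: 25.7
```

Call:
servo_tool(
  commands=[0,0,-0.02,0,0,0,-1,0,0,-0.06,0,0,0,-1,0,0,-0.08,0,0,0,-1,0,0,-0.08,0,0,0,-1,0,0,-0.08,0,0,0,-1,0,0,-0.08,0,0,0,-1,0,0,0,0,0,0.0198,-1,0,0,0,0,0,0.0198,-1,0,0,0,0,0,0.0198,-1,0,0,0,0,0,0.0198,-1,0,0,0,0,0,0.0198,-1,0,0,0,0,0,0.0198,-1],
)

```text
t: 12.8
tcp_pos: [0.4842, -0.3412, 0.2036]
tool_rot: [0.925, 0.38, -0.0, -0.0]
force: [1.4, -0.2, 0.1]
finger_gap: 0.206
gripper_force: 24.9
```

Call:
servo_tool(
  commands=[0,0,0,0,0,0.0198,-1,0,0,0,0,0,0.0198,-1,0,0,0,0,0,0.0198,-1,0,0,0,0,0,0.0198,-1,0,0,0,0,0,0.0198,-1,0,0,0,0,0,0.0198,-1,0,0,0,0,0,0,-1],
)

```text
t: 13.38
tcp_pos: [0.4843, -0.3412, 0.2035]
tool_rot: [1.0, 0.019, -0.0, -0.0]
force: [-0.1, -0.3, 0.3]
finger_gap: 0.207
gripper_force: 24.9
```

```bash
python3 rel.py .564 -.110 .20 -87.4
python3 - <<'E'
from h import *
p=snap("top");save(p,"t3.png",(190,140,240,180),3.3)
E
```

```text
now [ 0.4843 -0.3412  0.2035] yaw -87.83662699896888 tilt [-0.0005  0.0004 -1.    ] q [-0.8023  0.5166  1.5451 -0.0001  1.0805  0.7308] F [-0.1279 -0.348   0.3009]
shift shares [ 0.1768 -0.4561  0.0071]
turn shares [-0.0001  0.0001 -0.0012]
```

View pics/t3.png

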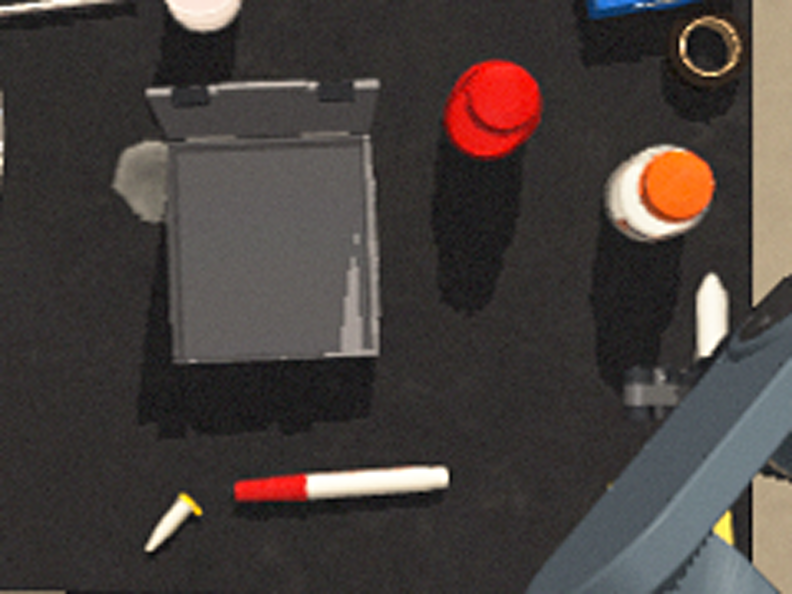

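The bottle stands upright at crop (660,195). The held tube points to the rear at (712,315), and the case is empty with rim corners at (175,362), (378,355), (372,137) and (168,145).

Run:
```python
from h import *
np.set_printoptions(precision=4,suppress=True)
p=snap("top")
c=np.array([[175,362],[378,355],[372,137],[168,145]])/3.3+[190,140]
W=onz(p,c,.04);print(W,W.mean(0))
```

```text
[[ 0.4902 -0.0494  0.04  ]
 [ 0.4974 -0.1757  0.04  ]
 [ 0.6341 -0.1693  0.04  ]
 [ 0.626  -0.0411  0.04  ]] [ 0.5619 -0.1089  0.04  ]
```

Call:
servo_tool(
  commands=[0.015,-0.038,0,0,0,-0.0022,-1,0.029,-0.076,0,0,0,0,-1,0.029,-0.076,0,0,0,0,-1,0.029,-0.076,0,0,0,0,-1,0.029,-0.076,0,0,0,0,-1,0.029,-0.076,0,0,0,0,-1,0.015,-0.04,0,0,0,0,-1,0,0,0,0,0,0,-1,0,0,0,0,0,0,-1],
)

```text
t: 14.23
tcp_pos: [0.5601, -0.1071, 0.2034]
tool_rot: [1.0, 0.029, -0.0, 0.0]
force: [0.5, -0.2, -0.0]
finger_gap: 0.21
gripper_force: 24.9
```

```bash
python3 rel.py .563 -.109 .014 -87
```

```text
now [ 0.5601 -0.1071  0.2034] yaw -86.6346171845993 tilt [-0.0001 -0.0005 -1.    ] q [-0.3845  0.4883  1.6016 -0.0006  1.0517  1.1278] F [ 0.476  -0.2327 -0.0368]
shift shares [0.0056 0.004  0.3789]
turn shares [0.0001 0.     0.001 ]
```

Call:
servo_tool(
  commands=[0.004,0.004,0.04,0,0,0,-1,0,0,0.07,0,0,0,-1,0,0,0.07,0,0,0,-1,0,0,0.07,0,0,0,-1,0,0,0.06,0,0,0,-1,0,0,0.04,0,0,0,-1,0,0,0.02,0,0,0,-1,0,0,0.007,0,0,0,-1,0,0,0,0,0,0,-1,0,0,0,0,0,0,-1],
)

```text
t: 15.07
tcp_pos: [0.563, -0.1112, 0.0159]
tool_rot: [1.0, 0.027, 0.001, 0.001]
force: [0.4, 0.6, -0.4]
finger_gap: 0.211
gripper_force: 24.9
```

Call:
servo_tool(
  commands=[0,0,0.004,0,0,0,-1,0,0,0.004,0,0,0,-1,0,0,0,0,0,0,-1],
)

```text
t: 15.32
tcp_pos: [0.5625, -0.1103, 0.0116]
tool_rot: [1.0, 0.027, 0.001, 0.0]
force: [0.6, 0.2, 0.0]
finger_gap: 0.208
gripper_force: 24.9
```

Call:
servo_tool(
  commands=[0,0,0.004,0,0,0,-1,0,0,0.003,0,0,0,-1,0,0,0,0,0,0,-1,0,0,0,0,0,0,-1],
)

```text
t: 15.65
tcp_pos: [0.5625, -0.1102, 0.0082]
tool_rot: [1.0, 0.027, 0.0, 0.0]
force: [-0.4, 0.3, 4.8]
finger_gap: 0.212
gripper_force: 25.6
```

Call:
servo_tool(
  commands=[0,0,0,0,0,0,-0.4,0,0,0,0,0,0,-0.1,0,0,0,0,0,0,0.1,0,0,0,0,0,0,0.1,0,0,-0.02,0,0,0,0.1,0,0,-0.06,0,0,0,0.1,0,0,-0.08,0,0,0,0.1,0,0,-0.08,0,0,0,0,0,0,-0.08,0,0,0,-1,0,0,-0.08,0,0,0,-1,0,0,-0.08,0,0,0,-1,0,0,0,0,0,0,-1],
)

```text
t: 16.65
tcp_pos: [0.5667, -0.1118, 0.2568]
tool_rot: [1.0, 0.027, 0.008, 0.004]
force: [0.3, -0.8, -0.4]
finger_gap: 0.002
gripper_force: 0.0
```

Run:
```python
from h import *
np.set_printoptions(precision=4,suppress=True)
s=manip.sense();print(s["tcp_pos"])
p=snap("side"); save(p,"s4.png",(200,130,180,135),4)
for r in manip.silhouettes(p,"case_lid")[:1]:print(r["conf"],r["box"])
for th in (1.4,1.5,1.57,1.65,1.75,1.9):
    c,s_=np.cos(np.radians(3)),np.sin(np.radians(3))
    P=[[.633+c*(-.14*np.cos(th))-s_*y, -.105+s_*(-.14*np.cos(th))+c*y,.04+.14*np.sin(th)] for y in (-.064,.064)]
    print(th,((proj(p,P)-[200,130])*4).round(0).tolist())
```

```text
[ 0.5667 -0.1118  0.2568]
1.4 [[288.0, 297.0], [422.0, 173.0]]
1.5 [[309.0, 305.0], [443.0, 180.0]]
1.57 [[324.0, 312.0], [458.0, 186.0]]
1.65 [[342.0, 321.0], [474.0, 194.0]]
1.75 [[364.0, 335.0], [495.0, 206.0]]
1.9 [[397.0, 359.0], [526.0, 227.0]]
```

View pics/s4.png

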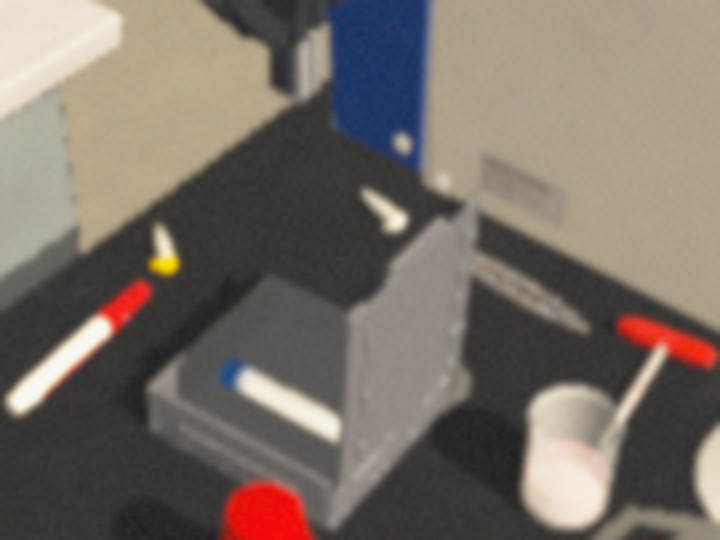

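The tube lies flat in the case, cap at (232,373). The lid's corners at (345,312) and (470,192) give an angle of about 1.62. Next I go over the lid and behind it with the fingers shut.

Call:
servo_tool(
  commands=[0.066,-0.004,-0.02,0,0,0,-1,0.066,0,0,0,0,0,-1,0.066,0,0,0,0,0,-1,0.06,0,0,0,0,0,-1,0,0,0,0,0,0,-1,0,0,0.06,0,0,0,-1,0,0,0.06,0,0,0,-1,0,0,0.06,0,0,0,-1,0,0,0.015,0,0,0,-1,0,0,0,0,0,0,-1],
)

```text
t: 17.58
tcp_pos: [0.6871, -0.1004, 0.1549]
tool_rot: [1.0, 0.027, -0.005, -0.002]
force: [-0.4, 0.2, 0.2]
finger_gap: 0.001
gripper_force: 0.0
```

```bash
python3 rel.py .651 -.104 .165 -87
```

```text
now [ 0.6871 -0.1004  0.1549] yaw -86.94437514337464 tilt [-0.0103  0.0032 -0.9999] q [-0.3055  0.7078  1.3007 -0.0001  1.1439  1.2119] F [-0.3508  0.1801  0.2143]
shift shares [-0.0727  0.0033 -0.0195]
turn shares [-0.0006  0.0016  0.0002]
```

Call:
servo_tool(
  commands=[-0.037,0,-0.007,0,0,0,-1,-0.037,0,-0.007,0,0,0,-1,-0.033,0,0.0025,0,0,0,-1,-0.033,0,0.0025,0,0,0,-1,-0.03,0,0.01,0,0,0,-1,-0.03,0,0.01,0,0,0,-1,0,0,0,0,0,0,-1],
)

```text
t: 18.17
tcp_pos: [0.5884, -0.1065, 0.1553]
tool_rot: [1.0, 0.026, -0.001, -0.0]
force: [-0.4, -0.3, 0.2]
finger_gap: -0.001
gripper_force: 0.0
```

```bash
python3 rel.py .539 -.110 .109 -87
```

```text
now [ 0.5884 -0.1065  0.1553] yaw -86.9702773788676 tilt [-0.0021  0.0004 -1.    ] q [-0.3656  0.5863  1.5716 -0.0005  0.9859  1.1526] F [-0.4128 -0.3289  0.2337]
shift shares [-0.0988  0.0018  0.0929]
turn shares [-0.0001  0.0003  0.0001]
```

Run:
```python
from h import *
p=snap("side"); save(p,"s5.png",(200,130,180,135),3)
```

```text
(no output)
```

View pics/s5.png

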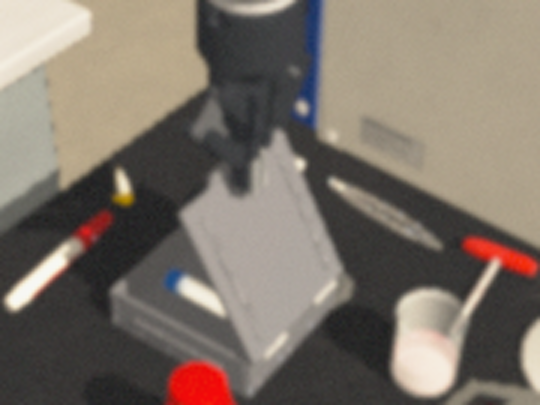

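The lid is folding forward ahead of the fingertips, which touch near its edge at (240,190). I continue the arc.

Call:
servo_tool(
  commands=[-0.028,0,0.021,0,0,0,-1,-0.028,0,0.021,0,0,0,-1,-0.021,0,0.025,0,0,0,-1,-0.021,0,0.025,0,0,0,-1,-0.014,0,0.03,0,0,0,-1,-0.014,0,0.03,0,0,0,-1,-0.005,0,0.021,0,0,0,-1,-0.005,0,0.021,0,0,0,-1,0,0,0,0,0,0,-1],
)

```text
t: 18.97
tcp_pos: [0.5235, -0.1104, 0.0565]
tool_rot: [1.0, 0.027, -0.0, -0.0]
force: [-1.2, 0.4, 0.0]
finger_gap: 0.006
gripper_force: 0.0
```

Call:
servo_tool(
  commands=[0,0,0.008,0,0,0,-1,0,0,0.006,0,0,0,-1,0,0,0.0,0,0,0,-1],
)

```text
t: 19.22
tcp_pos: [0.5241, -0.1106, 0.0506]
tool_rot: [1.0, 0.027, 0.001, 0.0]
force: [1.2, 0.2, 0.0]
finger_gap: -0.001
gripper_force: 0.0
```

Call:
servo_tool(
  commands=[0,0,0.006,0,0,0,-1,0,0,0.004,0,0,0,-1,0,0,0.0,0,0,0,-1,0,0,0,0,0,0,-1],
)

```text
t: 19.55
tcp_pos: [0.524, -0.1106, 0.0469]
tool_rot: [1.0, 0.027, 0.001, 0.001]
force: [-1.2, 0.9, 9.4]
finger_gap: 0.002
gripper_force: 5.0
```

There is firm resistance (9.4 N) at z = 0.047, so the lid is shut. I retreat and check.

Call:
servo_tool(
  commands=[0,0,-0.02,0,0,0,-1,0,0,-0.08,0,0,0,-1,0,0,-0.08,0,0,0,-1,0,0,-0.08,0,0,0,-1,0,0,-0.08,0,0,0,-1,0,0,-0.06,0,0,0,-1,0,0,0,0,0,0,-1,0,0,0,0,0,0,-1],
)

```text
t: 20.22
tcp_pos: [0.524, -0.1106, 0.2478]
tool_rot: [1.0, 0.027, 0.002, 0.001]
force: [-0.6, 0.1, 0.1]
finger_gap: 0.001
gripper_force: 0.0
```

Run:
```python
from h import *
p=snap("side"); save(p,"s6.png",(130,150,250,170),3)
```

```text
(no output)
```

View pics/s6.png

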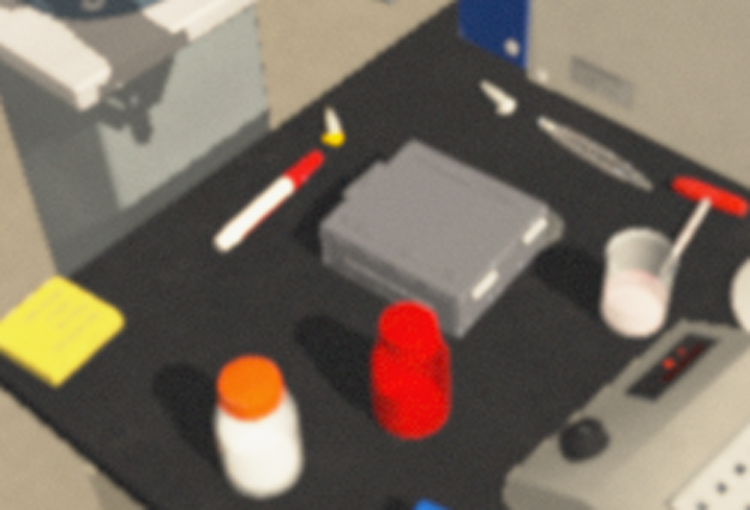

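The lid is shut flat at (440,230), the bottle stands upright at (258,430), and the pen and beaker look untouched. I hand it in.

```bash
python3 -c "
from station import manip
print(manip.sign_off())"
```

```text
the job is handed in; nothing more can be done
None
```

The job is handed in, about 20 s by the robot's clock: the bottle stands upright on the bench clear of the case, the tube lies flat inside it, the lid is shut, and the pen and beaker were left alone.

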